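Open the squeeze-and-turn safety tub and put its cap in the platter

TASK

The tub held in the jar stand has a child-safe cap: squeeze its two orange side tabs in, keep them squeezed while you turn the cap anticlockwise (seen from above) until it meets its end stop, then lift it off the neck. Where the cap comes free differs from tub to tub, so feel for it and never force the cap against its stop or pull it while it is still locked. Set the cap down gently and upright, open side down, inside the blue platter, let go of it, and leave the other things where they stand.

Things in the scene. Friction and masses are not known exactly. Their poses are not given: they have to be found in the camera images.
- tub: white round tub with a green band, 74 mm across, clamped in a grey round jar stand 116 mm across, fixed to the worktop. Origin on the worktop at the tub's centre, z up. Its flat shoulder lies 85 mm above the origin; the neck, hidden in the cap, rises 30 mm from it.
- tub_shoulder (a point): centre of the tub's shoulder, where the cap's rim rests. Round it stand small white stops, up to 8 mm high, 28 to 33 mm from the axis, 34 degrees apart or more: a tab that is not squeezed catches on them, so stay squeezed all through the turn. Fingertips stay above them.
- cap: white safety cap, loose on the neck with 1.5 mm of side play, 47 mm across and 43 mm high without its tabs. Origin on its axis at the lower rim (on the shoulder when closed), z up. Two orange tabs at its +y and -y sides: flat pads 24 mm wide, 12 to 36 mm above the rim, outer faces 64 mm apart free, 52 mm squeezed; a narrow tooth below each ends 2 mm above the rim.
- cap_lugs (a point): point on the cap's axis, 8.5 mm above its rim, level with two hidden lugs that lie under ledges of the neck. Tabs squeezed, the cap turns anticlockwise from above; about 34 to 73 degrees on (it differs) the lugs leave the ledges; some 7 degrees later they meet a rigid end stop. Between, the cap lifts off freely (25 mm to clear the neck); before, it lifts only 2 mm. Over 60 N is forcing it.
- tab_a (a joint): how far the tab at the cap's +y side is squeezed in, m: 0 free, 0.006 fully in; its spring pushes back with 3 N at first and 6.6 N fully in
- tab_b (a joint): the same for the tab at the cap's -y side
- platter: long shallow blue dish, 310 mm along its x by 125 mm along its y, rim 42 mm high, loose, 0.55 kg. Origin under its centre, z up. Flat floor inside, about 9 mm above the origin, free over 200 mm by 80 mm.
- pepper_mill: bystander: brown wooden pepper mill, 58 mm across, 170 mm high; origin under its centre
- salt_shaker: bystander: salt shaker of clear glass with a grey top, 44 mm across, 90 mm high; origin under its centre
- spice_jar: bystander: spice jar with a black lid, 40 mm across, 105 mm high; origin under its centre
- garlic: bystander: a head of garlic, 53 mm; origin under its centre

How it is judged:
On the way, in this order (a step that is already met when the one before it is completed fails the run):
1. both tabs are squeezed in while the cap is still seated on the tub (value of joint each of tab_a, tab_b above 0.004 m and z of cap in the frame of tub below 0.09 m and angle between the y axis of cap and the y axis of tub, either way round below 0.3 rad), for 0.2 s.
2. the cap has been turned by more than 25 degrees on the neck with both tabs squeezed (value of joint each of tab_a, tab_b above 0.004 m and z of cap in the frame of tub below 0.09 m and angle between the y axis of cap and the y axis of tub, either way round above 0.45 rad), for 0.1 s.
3. the cap is lifted clear of the neck (z of cap in the frame of tub above 0.115 m and angle between cap's own z axis and vertical below 0.4 rad), for 0.1 s.
At the end, for the whole second after the job is handed in: the cap stands upright (within 7 degrees), open side down, flat on the floor of the blue platter (its axis within 110 mm along and 35 mm across of the platter's centre), released with both tabs sprung out, at rest; the platter stands level on the worktop (x of cap in the frame of platter between -0.11 and 0.11 m and y of cap in the frame of platter between -0.035 and 0.035 m and z of cap in the frame of platter below 0.016 m and angle between cap's own z axis and vertical below 0.12 rad and angle between platter's own z axis and vertical below 0.08 rad and height (world z) of platter below 0.01 m and value of joint each of tab_a, tab_b below 0.002 m and linear speed of each of cap, platter below 0.02 m/s); the robot touches nothing.
It fails at once if the cap is forced: more than 60 N between cap and tub (contact force between cap and tub above 60 N).
It fails at once if the cap is dropped or slammed: more than 40 N between cap and platter (contact force between cap and platter above 40 N).
It fails at once if a bystander is moved by more than 30 mm (distance of any of pepper_mill, salt_shaker, spice_jar, garlic from where it was at the start of the episode above 0.03 m).
It also fails if it takes over 64 s, if anything falls off the work surface, if the arm or the gripper's body presses on something with over 40 N, if the wrist force passes 120 N, or if a joint passes its speed limit or range.

ROBOT

A 6-joint arm with a two-finger parallel gripper is mounted at the origin on a cart in front of the work surface, level with it; the furniture and walls round the work are solid. World frame = base frame: x ahead of the robot, y to its left, z up, the work surface at z = 0. Lengths are in m, angles in rad, forces in N, time in s.
With the tool pointing down it reaches from about 0.3 to 0.775 m from the base axis. Payload 14.6 kg.
Tool frame: the origin (TCP) lies on the front face of the gripper's body, between the roots of the fingers; the fingertips stand 97 mm ahead of it and the grasp point (between the pads) lies 78 mm ahead of it; z points along the fingers, y is the line along which they close (so a half turn about z gives the same grasp; the last joint's range is limited). The gripper opens to 94 mm and grips with 3 to 60 N. Pads are 16 mm wide; open, the fingers measure 119 mm over their backs; the gripper's body (75 mm by 177 mm) begins 78 mm behind the grasp point.
Start: joints at [1.213, 0.3, 1.521, -0, 1.321, -0.067], TCP at [0.158, 0.527, 0.303] pointing down, gripper open.
Joint ranges: [-3.03, 3.03], [-0.79, 2.21], [0.23, 2.52], [-1.04, 4.18], [0, 3.07], [-2.55, 2.55]. Speed limits (rad/s): [2.22, 2.22, 2.57, 3.14, 3.14, 3.14].

INTERFACE

Orientations are given as a unit quaternion [x, y, z, w].
In Python, from station import robot gives the robot as it stands. The module is installed in compiled form; this text tells all that it offers.
- The arm moves only by the tool carry_out, never from a script. Its argument "increments" is a list of rows, each an object of numbers: "ax", "ay", "az": the turn, a rotation vector about the world's x, y, z normalised to -1 to 1, where 1 is 180 degrees; "x", "y", "z": the shift along the world's x, y, z normalised to -1 to 1, where 1 is 80 mm; "gripper": the gripper command: -1 is shut, 1 is fully open, values between are in proportion. A call has exactly 5 rows; each row is the pose to reach, as a shift and turn from the pose commanded when the call began, turning the shorter way round; what a row does not reach only later rows make up. A row lasts 1/12 s, in which the tool goes at most 41.7 mm and 7.16 degrees, less where a joint would pass 70% of its speed; a pose out of reach is approached as far as the arm can. A call with a number of a shift or a turn outside -1 to 1 is refused whole. A call with a gripper value outside its range is refused whole. The fingers move at their own pace and stop on an object; "grip_force" is the grip in N (left out, the last holds). Time passes only in rows, so rows that repeat a pose let the fingers close, or fill a call up. It gives the time, the measured TCP pose, the force, the opening and the grip force at its end, in the units of the state.
- robot.sense(): the state, without advancing time (a new reading comes with each control period).
- robot.snapshot(name): name is "side" or "top" or "wrist"; returns a dict with "color" (420x560x3 uint8, red, green, blue), "depth" (420x560 float32, m along the optical axis (not along the pixel's ray), 0 where there is no reading), "fx", "fy", "cx", "cy" (pixels), "rvec" (rotation vector, rad) and "tvec" (3), from world to camera coordinates, as OpenCV has them. Camera axes: x right, y down, z forward; pixel columns grow to the right and rows downward; lengths in m; the calibration is good to about 2 mm. A picture is of the moment at which its call begins.
- robot.hand_in(): hands the job in; it is judged then, once.
The state is a dict: "time_s": time; "joints": joint angles; "dq": joint speeds; "joint_efforts": joint torques, N m; "ee_pos": TCP position; "tcp_rot": TCP orientation; "wrist_force": force on the tool from outside, world axes, zero at the start; "wrist_torque": the same for the moment, N m; "grip_width": finger opening in m; "grasp_force": force on a finger pad.
Only numpy, scipy, OpenCV 4.12 (cv2) and the standard library are available. Lean on these libraries where they do the work, as an engineer would, in place of code of your own. Each camera call takes 0.05 s, during which the arm holds its last target. There are 200 camera calls.

## Working session

There is one attempt and no reset: what is moved stays moved. The work goes in short steps, Python scripts to look and compute and a tool call to move; the robot and the scene stay as the last step left them, time stands still between calls to the robot, and variables do not carry over. Pictures are saved under pics/ and viewed, at most 10 in all, crops included, and the job is handed in when it is done.

Besides the shell and the picture viewer there is one more tool, called after ">>>" as name(argument=value, ...) on one line, values as JSON. carry_out: Moves the arm, as the interface text tells. Scaled input: -1 to 1 covers 80 mm each way for a shift and 180 degrees each way for a turn. Its arguments: {"type":"object","properties":{"increments":{"type":"array","items":{"type":"object","properties":{"ax":{"type":"number"},"ay":{"type":"number"},"az":{"type":"number"},"x":{"type":"number"},"y":{"type":"number"},"z":{"type":"number"},"gripper":{"type":"number"}}}},"grip_force":{"type":"number"}},"required":["increments"]}

```bash
mkdir -p pics; cat > h.py <<'E'
import numpy as np, cv2
from station import robot
def snap(n):
    s=robot.snapshot(n); s['R']=cv2.Rodrigues(np.array(s['rvec'],float))[0]; s['t']=np.array(s['tvec'],float).ravel(); return s
def pts(s):
    v,u=np.mgrid[0:420,0:560]; d=s['depth']
    c=np.stack([(u-s['cx'])/s['fx']*d,(v-s['cy'])/s['fy']*d,d],-1)
    return (c-s['t'])@s['R']
def ray(s,u,v,z):
    d=s['R'].T@np.array([(u-s['cx'])/s['fx'],(v-s['cy'])/s['fy'],1]); o=-s['R'].T@s['t']
    return o+d*(z-o[2])/d[2]
def proj(s,p):
    c=s['R']@np.array(p)+s['t']; return s['fx']*c[0]/c[2]+s['cx'], s['fy']*c[1]/c[2]+s['cy']
E
python3 - <<'E'
from h import *
a=snap('top');b=snap('side')
for n,s in(('top',a),('side',b)):
    cv2.imwrite(f'pics/{n}0.png',s['color'][:,:,::-1]); print(n,-s['R'].T@s['t'],s['fx'])
    P=pts(s); hsv=cv2.cvtColor(s['color'],cv2.COLOR_RGB2HSV)
    for nm,lo,hi in(('orange',(5,150,120),(20,255,255)),('blue',(100,100,50),(130,255,255)),('green',(40,80,40),(85,255,255))):
        m=cv2.inRange(hsv,lo,hi); k,l,st,ce=cv2.connectedComponentsWithStats(m)
        for i in range(1,k):
            if st[i,4]>25:
                q=P[(l==i)&(s['depth']>0)]; print(nm,st[i],ce[i].round(1),np.median(q,0).round(3),q.min(0).round(3),q.max(0).round(3))
print(robot.sense())
E
```

```text
top [0.11280513 0.07711288 1.41336502] 516.9545468211652
orange [   48     0   452    92 35971] [265.5  41.1] [0.785 0.098 0.524] [ 0.683 -0.392  0.516] [0.913 0.525 0.661]
orange [  0  51  35  43 777] [11.5 78.5] [0.716 0.605 0.523] [0.687 0.551 0.517] [0.787 0.635 0.652]
orange [271 133  22   5  39] [281.4 134.6] [0.811 0.061 0.056] [0.802 0.03  0.045] [0.817 0.092 0.062]
orange [ 222  133  155   50 3320] [304.1 161. ] [ 0.736 -0.041  0.024] [ 0.653 -0.204  0.002] [0.812 0.234 0.178]
orange [274 149  13   8  73] [281.1 152.1] [0.776 0.064 0.012] [0.761 0.049 0.005] [0.788 0.085 0.02 ]
orange [356 214   6   9  40] [358.1 217.9] [ 0.526 -0.129  0.116] [ 0.517 -0.139  0.101] [ 0.537 -0.124  0.126]
green [407 153   9  10  55] [411.5 157.4] [ 0.7   -0.295  0.105] [ 0.684 -0.306  0.099] [ 0.711 -0.283  0.112]
green [351 221  19  16  54] [358.8 231.5] [ 0.504 -0.137  0.054] [ 0.497 -0.169  0.03 ] [ 0.535 -0.12   0.072]
side [0.6660039  1.16018023 0.71203792] 443.21158242504634
orange [    0     0   251   420 89466] [118.9 198.2] [0.773 0.804 0.525] [ 0.688 -0.399  0.522] [1.011 1.03  0.66
[... 361 characters left out ...]
: array([ 1.21339896e+00,  3.00362192e-01,  1.52148853e+00,  1.65807564e-05,
        1.32070291e+00, -6.66298108e-02]), 'dq': array([ 1.05730281e-03,  3.45094579e-04, -2.81250668e-03, -2.90859593e-07,
        2.77373851e-03,  2.69900403e-04]), 'joint_efforts': array([ 1.45007711e-03, -5.32644331e+01, -3.53281546e+01,  7.10526528e-02,
        2.35679455e-02, -6.52608173e-05]), 'ee_pos': array([0.15764851, 0.52678657, 0.30218518]), 'tcp_rot': array([ 1.44874185e-01,  9.89449968e-01, -4.68040271e-04, -1.08960348e-04]), 'wrist_force': array([-0.74374935,  0.32792015, -0.34507218]), 'wrist_torque': array([0.02259248, 0.00440915, 0.09068382]), 'grasp_force': 0.0, 'grip_width': 0.09405739530392254}
```

View pics/top0.png

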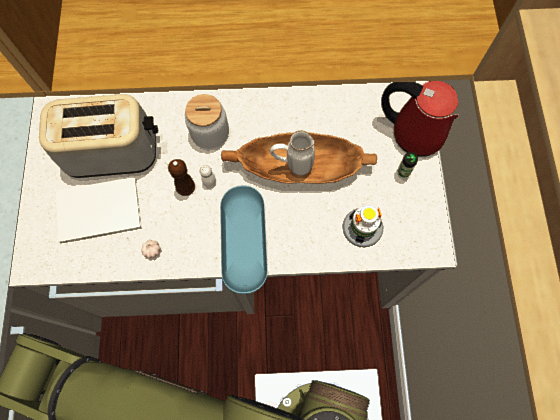

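View pics/side0.png

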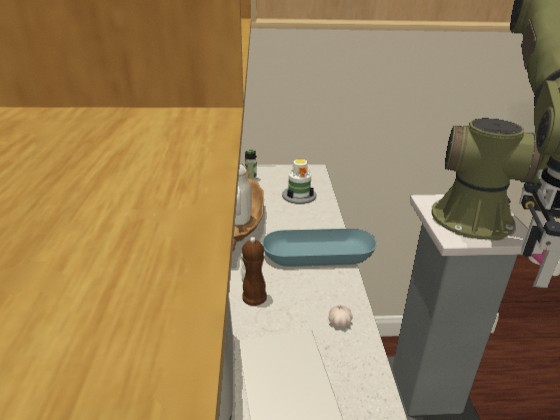

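The top view shows the tub in its stand at about (363,224), with a yellow top mark and one orange tab at (358,218). The platter is at (243,240), the mill at (180,177), the salt shaker at (207,177), the garlic at (150,248) and the spice jar at (410,165). The side view shows the tub at (300,180), with an orange tab at (303,170) facing the camera, and the platter at (320,246).

```bash
python3 - <<'E'
from h import *
a=snap('top'); P=pts(a)
hsv=cv2.cvtColor(a['color'],cv2.COLOR_RGB2HSV)
m=cv2.inRange(hsv,(88,60,50),(115,255,255)); m[:,:200]=0;m[:,300:]=0
q=P[(m>0)&(P[:,:,2]<.06)&(P[:,:,2]>-.01)]
t=q[q[:,2]>.036]; print('plat',len(q),len(t),cv2.minAreaRect(t[:,:2].astype(np.float32)*1000), np.median(q[:,2]),t[:,2].max())
w=P[195:245,335:390].reshape(-1,3); c=w[(w[:,2]>.122)&(w[:,2]<.14)]; print('captop',len(c),cv2.minEnclosingCircle(c[:,:2].astype(np.float32)*1000),np.median(c[:,2]))
s=w[(w[:,2]>.003)&(w[:,2]<.03)]; print('stand',len(s),cv2.minEnclosingCircle(s[:,:2].astype(np.float32)*1000))
b=snap('side')
ca=cv2.resize(a['color'][190:250,330:400],None,fx=6,fy=6,interpolation=2); cb=cv2.resize(b['color'][150:210,270:340],None,fx=6,fy=6,interpolation=2)
cv2.imwrite('pics/crop.png',np.vstack([ca,cb])[:600*2:1,:,::-1][:720][::1] if 0 else np.hstack([ca[:, :400],cb[:,:400]])[:,:,::-1])
for n in('top','wrist'): pass
P2=pts(b);w=P2[150:210,270:340].reshape(-1,3); c=w[(w[:,2]>.122)&(w[:,2]<.14)&(w[:,1]>-.25)]; print('captop side',len(c),cv2.minEnclosingCircle(c[:,:2].astype(np.float32)*1000),np.median(c[:,2]))
print(-1)
E
```

```text
plat 4293 257 ((508.08447265625, 179.86727905273438), (308.513671875, 120.382568359375), 0.9287707805633545) 0.008195953407799961 0.050621149174820135
captop 250 ((528.064453125, -157.82879638671875), 32.05840301513672) 0.12741588505474508
stand 748 ((559.5811767578125, -160.37701416015625), 103.21879577636719)
captop side 87 ((528.759033203125, -151.41183471679688), 28.49349594116211) 0.12794800944249887
-1
```

View pics/crop.png

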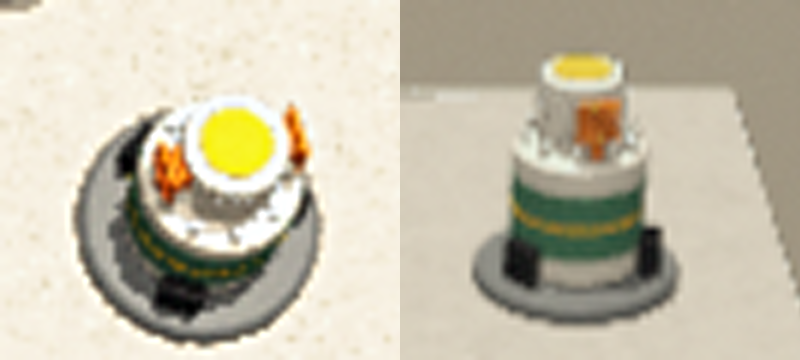

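>>> carry_out(increments=[{"x":0.1,"y":-0.19,"az":-0.018,"gripper":1},{"x":0.2,"y":-0.38,"az":-0.036,"gripper":1},{"x":0.3,"y":-0.57,"az":-0.055,"gripper":1},{"x":0.4,"y":-0.76,"az":-0.073,"gripper":1},{"x":0.51,"y":-0.95,"az":-0.092,"gripper":1}])

```text
$.increments[0]: bad value
```

>>> carry_out(increments=[{"x":0.1,"y":-0.19,"az":-0.018,"gripper":1},{"x":0.2,"y":-0.38,"az":-0.036,"gripper":1},{"x":0.3,"y":-0.57,"az":-0.055,"gripper":1},{"x":0.4,"y":-0.76,"az":-0.073,"gripper":1},{"x":0.51,"y":-0.95,"az":-0.092,"gripper":1}])

```text
$.increments[0]: bad value
```

>>> carry_out(increments=[{"x":0.1,"y":-0.19,"z":0,"ax":0,"ay":0,"az":-0.018,"gripper":1},{"x":0.2,"y":-0.38,"z":0,"ax":0,"ay":0,"az":-0.036,"gripper":1},{"x":0.3,"y":-0.57,"z":0,"ax":0,"ay":0,"az":-0.055,"gripper":1},{"x":0.4,"y":-0.76,"z":0,"ax":0,"ay":0,"az":-0.073,"gripper":1},{"x":0.51,"y":-0.95,"z":0,"ax":0,"ay":0,"az":-0.092,"gripper":1}])

```text
time_s: 0.62
ee_pos: [0.1987, 0.4501, 0.3025]
tcp_rot: [0.287, 0.958, -0.0, -0.0]
wrist_force: [0.4, 0.1, -0.3]
grip_width: 0.0941
grasp_force: 0.0
```

>>> carry_out(increments=[{"x":0.1,"y":-0.19,"z":0,"ax":0,"ay":0,"az":-0.018,"gripper":1},{"x":0.2,"y":-0.38,"z":0,"ax":0,"ay":0,"az":-0.036,"gripper":1},{"x":0.3,"y":-0.57,"z":0,"ax":0,"ay":0,"az":-0.055,"gripper":1},{"x":0.4,"y":-0.76,"z":0,"ax":0,"ay":0,"az":-0.073,"gripper":1},{"x":0.51,"y":-0.95,"z":0,"ax":0,"ay":0,"az":-0.092,"gripper":1}])

```text
time_s: 1.03
ee_pos: [0.2395, 0.3741, 0.3026]
tcp_rot: [0.422, 0.907, -0.0, -0.0]
wrist_force: [0.1, 0.6, 0.6]
grip_width: 0.0941
grasp_force: 0.0
```

>>> carry_out(increments=[{"x":0.1,"y":-0.19,"z":0,"ax":0,"ay":0,"az":-0.018,"gripper":1},{"x":0.2,"y":-0.38,"z":0,"ax":0,"ay":0,"az":-0.036,"gripper":1},{"x":0.3,"y":-0.57,"z":0,"ax":0,"ay":0,"az":-0.055,"gripper":1},{"x":0.4,"y":-0.76,"z":0,"ax":0,"ay":0,"az":-0.073,"gripper":1},{"x":0.51,"y":-0.95,"z":0,"ax":0,"ay":0,"az":-0.092,"gripper":1}])

```text
time_s: 1.45
ee_pos: [0.2803, 0.2981, 0.3026]
tcp_rot: [0.548, 0.836, -0.0, -0.0]
wrist_force: [-0.5, -0.3, 0.8]
grip_width: 0.0944
grasp_force: 0.0
```

>>> carry_out(increments=[{"x":0.1,"y":-0.19,"z":0,"ax":0,"ay":0,"az":-0.018,"gripper":1},{"x":0.2,"y":-0.38,"z":0,"ax":0,"ay":0,"az":-0.036,"gripper":1},{"x":0.3,"y":-0.57,"z":0,"ax":0,"ay":0,"az":-0.055,"gripper":1},{"x":0.4,"y":-0.76,"z":0,"ax":0,"ay":0,"az":-0.073,"gripper":1},{"x":0.51,"y":-0.95,"z":0,"ax":0,"ay":0,"az":-0.092,"gripper":1}])

```text
time_s: 1.87
ee_pos: [0.3211, 0.2221, 0.3027]
tcp_rot: [0.663, 0.749, 0.0, 0.0]
wrist_force: [-0.4, 0.7, -0.2]
grip_width: 0.0941
grasp_force: 0.0
```

>>> carry_out(increments=[{"x":0.1,"y":-0.19,"z":0,"ax":0,"ay":0,"az":-0.018,"gripper":1},{"x":0.2,"y":-0.38,"z":0,"ax":0,"ay":0,"az":-0.036,"gripper":1},{"x":0.3,"y":-0.57,"z":0,"ax":0,"ay":0,"az":-0.055,"gripper":1},{"x":0.4,"y":-0.76,"z":0,"ax":0,"ay":0,"az":-0.073,"gripper":1},{"x":0.51,"y":-0.95,"z":0,"ax":0,"ay":0,"az":-0.092,"gripper":1}])

```text
time_s: 2.28
ee_pos: [0.3619, 0.1461, 0.3026]
tcp_rot: [0.764, 0.645, 0.0, 0.0]
wrist_force: [-0.1, 0.2, 1.1]
grip_width: 0.0943
grasp_force: 0.0
```

>>> carry_out(increments=[{"x":0.1,"y":-0.19,"z":0,"ax":0,"ay":0,"az":-0.018,"gripper":1},{"x":0.2,"y":-0.38,"z":0,"ax":0,"ay":0,"az":-0.036,"gripper":1},{"x":0.3,"y":-0.57,"z":0,"ax":0,"ay":0,"az":-0.055,"gripper":1},{"x":0.4,"y":-0.76,"z":0,"ax":0,"ay":0,"az":-0.073,"gripper":1},{"x":0.51,"y":-0.95,"z":0,"ax":0,"ay":0,"az":-0.092,"gripper":1}])

```text
time_s: 2.7
ee_pos: [0.4027, 0.0701, 0.3026]
tcp_rot: [0.849, 0.529, 0.0, -0.0]
wrist_force: [-0.2, 0.7, -0.3]
grip_width: 0.0936
grasp_force: 0.0
```

>>> carry_out(increments=[{"x":0.1,"y":-0.19,"z":0,"ax":0,"ay":0,"az":-0.018,"gripper":1},{"x":0.2,"y":-0.38,"z":0,"ax":0,"ay":0,"az":-0.036,"gripper":1},{"x":0.3,"y":-0.57,"z":0,"ax":0,"ay":0,"az":-0.055,"gripper":1},{"x":0.4,"y":-0.76,"z":0,"ax":0,"ay":0,"az":-0.073,"gripper":1},{"x":0.51,"y":-0.95,"z":0,"ax":0,"ay":0,"az":-0.092,"gripper":1}])

```text
time_s: 3.12
ee_pos: [0.4435, -0.0059, 0.3026]
tcp_rot: [0.916, 0.401, -0.0, -0.0]
wrist_force: [0.7, -0.0, -0.2]
grip_width: 0.0936
grasp_force: 0.0
```

>>> carry_out(increments=[{"x":0.1,"y":-0.19,"z":0,"ax":0,"ay":0,"az":-0.018,"gripper":1},{"x":0.2,"y":-0.38,"z":0,"ax":0,"ay":0,"az":-0.036,"gripper":1},{"x":0.3,"y":-0.57,"z":0,"ax":0,"ay":0,"az":-0.055,"gripper":1},{"x":0.4,"y":-0.76,"z":0,"ax":0,"ay":0,"az":-0.073,"gripper":1},{"x":0.51,"y":-0.95,"z":0,"ax":0,"ay":0,"az":-0.092,"gripper":1}])

```text
time_s: 3.53
ee_pos: [0.4843, -0.0819, 0.3025]
tcp_rot: [0.964, 0.265, -0.0, -0.0]
wrist_force: [-0.5, 0.7, 0.9]
grip_width: 0.094
grasp_force: 0.0
```

>>> carry_out(increments=[{"x":0.1,"y":-0.19,"z":0,"ax":0,"ay":0,"az":-0.018,"gripper":1},{"x":0.2,"y":-0.38,"z":0,"ax":0,"ay":0,"az":-0.036,"gripper":1},{"x":0.3,"y":-0.57,"z":0,"ax":0,"ay":0,"az":-0.055,"gripper":1},{"x":0.4,"y":-0.76,"z":0,"ax":0,"ay":0,"az":-0.073,"gripper":1},{"x":0.51,"y":-0.95,"z":0,"ax":0,"ay":0,"az":-0.092,"gripper":1}])

```text
time_s: 3.95
ee_pos: [0.5251, -0.1579, 0.3025]
tcp_rot: [0.992, 0.123, -0.0, -0.0]
wrist_force: [-1.1, 1.0, 0.3]
grip_width: 0.0939
grasp_force: 0.0
```

```bash
python3 - <<'E'
from h import *
s=snap('wrist'); P=pts(s); print(robot.sense()['joints'],-s['R'].T@s['t'])
hsv=cv2.cvtColor(s['color'],cv2.COLOR_RGB2HSV)
for nm,lo,hi in(('orange',(5,150,120),(19,255,255)),('yellow',(22,150,150),(35,255,255))):
    m=cv2.inRange(hsv,lo,hi); k,l,st,ce=cv2.connectedComponentsWithStats(m)
    for i in range(1,k):
        if st[i,4]>60:
            q=P[(l==i)&(s['depth']>0)]; print(nm,st[i],ce[i].round(1),np.median(q,0).round(4),q.min(0).round(3),q.max(0).round(3), ray(s,*ce[i],.128).round(4))
cv2.imwrite('pics/w1.png',s['color'][:,:,::-1])
E
```

```text
[-3.61617274e-01  2.99765429e-01  1.52210058e+00 -4.50206252e-04
  1.31970034e+00  9.68405894e-01] [ 0.59640765 -0.14005392  0.3844244 ]
orange [241 179  13  20 192] [245.9 189.1] [ 0.5309 -0.13    0.1194] [ 0.524 -0.135  0.115] [ 0.539 -0.125  0.122] [ 0.533  -0.1303  0.128 ]
yellow [268 178  34  23 353] [286.5 190.7] [ 0.5388 -0.1601  0.1281] [ 0.53  -0.172  0.126] [ 0.548 -0.146  0.13 ] [ 0.5393 -0.1602  0.128 ]
```

View pics/w1.png

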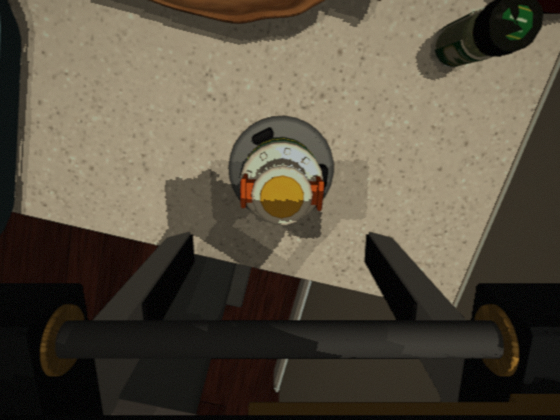

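The wrist view shows the cap at (283,190) with the two tabs at (247,190) and (320,192), so the fingers are almost lined up with them. I'll measure the cap axis and the tab line.

```bash
cat > m.py <<'E'
from h import *
s=snap('wrist'); P=pts(s); h=cv2.cvtColor(s['color'],cv2.COLOR_RGB2HSV)
roi=np.zeros((420,560),np.uint8); u,v=map(int,proj(s,(.537,-.16,.12))); roi[max(0,v-100):v+100,max(0,u-100):u+100]=255
y=(P[:,:,2]>.124)&(P[:,:,2]<.132)&(roi>0)
q=P[y]; print('top',len(q),cv2.minEnclosingCircle(q[:,:2].astype(np.float32)*1000),cv2.fitEllipse(cv2.convexHull(np.argwhere(y)[:,::-1].astype(np.float32)))[0])
o=(cv2.inRange(h,(0,140,60),(22,255,255))>0)&(P[:,:,2]>.1)&(P[:,:,2]<.1235)&(roi>0)
k,l,st,ce=cv2.connectedComponentsWithStats(o.astype(np.uint8)); c=[]
for i in range(1,k):
    if st[i,4]>30:
        t=P[(l==i)]; top=t[t[:,2]>.116]; print(st[i],ce[i],t.min(0).round(4),t.max(0).round(4)); r=cv2.minAreaRect(top[:,:2].astype(np.float32)*1000); print(r); c.append(np.array(r[0]))
if len(c)>1: d=c[0]-c[1]; d*=np.sign(d[1]); print('mid',(c[0]+c[1])/2,np.linalg.norm(d),'yaw of +y tab',np.degrees(np.arctan2(d[1],d[0])))
x=robot.sense(); R=cv2.Rodrigues(np.zeros(3))[0]; from scipy.spatial.transform import Rotation as Q
Y=Q.from_quat(x['tcp_rot']).as_matrix()[:,1]; print(x['ee_pos'],'toolyaw',np.degrees(np.arctan2(Y[1],Y[0])))
E
python3 m.py
```

```text
top 2753 ((533.7350463867188, -158.01817321777344), 23.222352981567383) (278.8396911621094, 195.80564880371094)
[238 175  14  34 318] [242.97484277 190.90251572] [ 0.5161 -0.1359  0.1015] [ 0.5394 -0.1246  0.1224]
((528.2360229492188, -131.14242553710938), (23.543100357055664, 9.285202980041504), 10.770611763000488)
[307 177  14  34 314] [314.41082803 193.28343949] [ 0.5288 -0.1909  0.1014] [ 0.5518 -0.178   0.1227]
((539.6671142578125, -184.9496612548828), (23.295024871826172, 9.13647174835205), 15.26926326751709)
mid [ 533.9515686 -158.0460434] 55.00807635332689 yaw of +y tab 101.9938975214746
[ 0.52536116 -0.15861868  0.30211238] toolyaw -75.89337427218885
```

>>> carry_out(increments=[{"x":0.054,"y":0,"z":-0.15,"ax":0,"ay":0,"az":-0.005,"gripper":1},{"x":0.108,"y":0,"z":-0.35,"ax":0,"ay":0,"az":-0.009,"gripper":1},{"x":0.108,"y":0,"z":-0.6,"ax":0,"ay":0,"az":-0.009,"gripper":1},{"x":0.108,"y":0,"z":-0.8,"ax":0,"ay":0,"az":-0.009,"gripper":1},{"x":0.108,"y":0,"z":-0.9,"ax":0,"ay":0,"az":-0.009,"gripper":1}])

```text
time_s: 4.47
ee_pos: [0.5328, -0.156, 0.2278]
tcp_rot: [0.994, 0.111, -0.001, -0.001]
wrist_force: [-0.2, -0.5, 0.2]
grip_width: 0.0942
grasp_force: 0.0
```

```bash
python3 m.py; python3 -c "
from h import *
cv2.imwrite('pics/w2.png',snap('wrist')['color'][:,:,::-1])"
```

```text
top 4983 ((541.0678100585938, -155.4140167236328), 51.00819778442383) (281.68463134765625, 240.0844268798828)
[230 208   8   9  31] [233.12903226 212.        ] [ 0.5385 -0.1276  0.1005] [ 0.5396 -0.1248  0.1154]
((0.0, 0.0), (0.0, 0.0), 0.0)
[227 218  18  39 468] [234.17521368 235.81837607] [ 0.5163 -0.136   0.1155] [ 0.5391 -0.1245  0.1224]
((527.9408569335938, -130.2610626220703), (23.043350219726562, 10.082422256469727), 5.8730998039245605)
[321 219  18  39 465] [331.03010753 237.49892473] [ 0.5282 -0.1914  0.1144] [ 0.5514 -0.1778  0.1232]
((539.305419921875, -184.65951538085938), (23.387332916259766, 9.560795783996582), 16.316755294799805)
mid [263.97042847 -65.13053131] 543.7733837318706 yaw of +y tab 166.1400013490562
[ 0.53270224 -0.15608349  0.22738495] toolyaw -77.25600489964893
```

View pics/w2.png

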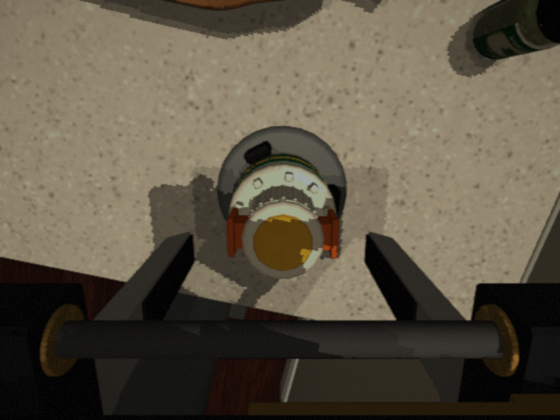

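The picture shows the cap at (284,238) with its tabs at (234,236) and (331,237), centred between the fingertips at about x 193 and x 366. I'll go down to grasp height.

>>> carry_out(increments=[{"x":0,"y":-0.01,"z":-0.08,"ax":0,"ay":0,"az":0,"gripper":1},{"x":0,"y":-0.01,"z":-0.18,"ax":0,"ay":0,"az":0,"gripper":1},{"x":0,"y":-0.01,"z":-0.28,"ax":0,"ay":0,"az":0,"gripper":1},{"x":0,"y":-0.01,"z":-0.36,"ax":0,"ay":0,"az":0,"gripper":1},{"x":0,"y":-0.01,"z":-0.41,"ax":0,"ay":0,"az":0,"gripper":1}])

```text
time_s: 4.98
ee_pos: [0.5333, -0.1578, 0.1968]
tcp_rot: [0.994, 0.11, -0.0, -0.0]
wrist_force: [1.0, -0.7, 0.4]
grip_width: 0.0941
grasp_force: 0.0
```

>>> carry_out(increments=[{"x":0,"y":0,"z":0,"ax":0,"ay":0,"az":0,"gripper":0.7},{"x":0,"y":0,"z":0,"ax":0,"ay":0,"az":0,"gripper":0.55},{"x":0,"y":0,"z":0,"ax":0,"ay":0,"az":0,"gripper":0.5},{"x":0,"y":0,"z":0,"ax":0,"ay":0,"az":0,"gripper":0.45},{"x":0,"y":0,"z":0,"ax":0,"ay":0,"az":0,"gripper":0.42}], grip_force=15)

```text
time_s: 5.4
ee_pos: [0.5336, -0.1579, 0.1982]
tcp_rot: [0.994, 0.11, 0.0, 0.0]
wrist_force: [0.6, -0.4, -0.3]
grip_width: 0.0672
grasp_force: 0.0
```

>>> carry_out(increments=[{"x":0,"y":0,"z":-0.02,"ax":0,"ay":0,"az":0,"gripper":0.42},{"x":0,"y":0,"z":-0.04,"ax":0,"ay":0,"az":0,"gripper":0.36},{"x":0,"y":0,"z":-0.04,"ax":0,"ay":0,"az":0,"gripper":0.28},{"x":0,"y":0,"z":-0.04,"ax":0,"ay":0,"az":0,"gripper":0.2},{"x":0,"y":0,"z":-0.04,"ax":0,"ay":0,"az":0,"gripper":0.1}], grip_force=15)

```text
time_s: 5.82
ee_pos: [0.5335, -0.1579, 0.1945]
tcp_rot: [0.994, 0.11, -0.0, -0.0]
wrist_force: [0.2, -0.4, -0.5]
grip_width: 0.0533
grasp_force: 6.1
```

>>> carry_out(increments=[{"x":0,"y":0,"z":0,"ax":0,"ay":0,"az":0,"gripper":0},{"x":0,"y":0,"z":0,"ax":0,"ay":0,"az":0,"gripper":0},{"x":0,"y":0,"z":0,"ax":0,"ay":0,"az":0,"gripper":0},{"x":0,"y":0,"z":0,"ax":0,"ay":0,"az":0,"gripper":0},{"x":0,"y":0,"z":0,"ax":0,"ay":0,"az":0,"gripper":0}], grip_force=15)

```text
time_s: 6.23
ee_pos: [0.5335, -0.1579, 0.1946]
tcp_rot: [0.994, 0.11, -0.0, -0.0]
wrist_force: [0.4, -0.3, -2.0]
grip_width: 0.0512
grasp_force: 15.0
```

```bash
python3 -c "
from h import *
s=robot.sense();print(s['wrist_force'],s['wrist_torque'],s['grip_width'],s['grasp_force'],s['ee_pos'])"
```

```text
[ 0.44267235 -0.27631304 -2.03880348] [-0.03115552  0.13836683  0.03332368] 0.05123821169058522 14.99990671291016 [ 0.5335174  -0.1579027   0.19460529]
```

>>> carry_out(increments=[{"x":0,"y":0,"z":0,"ax":0,"ay":0,"az":0.01,"gripper":0},{"x":0,"y":0,"z":0,"ax":0,"ay":0,"az":0.02,"gripper":0},{"x":0,"y":0,"z":0,"ax":0,"ay":0,"az":0.03,"gripper":0},{"x":0,"y":0,"z":0,"ax":0,"ay":0,"az":0.04,"gripper":0},{"x":0,"y":0,"z":0,"ax":0,"ay":0,"az":0.05,"gripper":0}], grip_force=20)

```text
time_s: 6.65
ee_pos: [0.5335, -0.1579, 0.1946]
tcp_rot: [0.982, 0.189, -0.0, -0.0]
wrist_force: [0.2, 0.3, 0.5]
grip_width: 0.0513
grasp_force: 20.0
```

```bash
cat > f.py <<'E'
from h import *
from scipy.spatial.transform import Rotation as Q
s=robot.sense();Y=Q.from_quat(s['tcp_rot']).as_matrix()[:,1]
print(s['time_s'],s['wrist_force'].round(2),s['wrist_torque'].round(3),round(s['grip_width'],4),round(s['grasp_force'],1),s['ee_pos'].round(4),'yaw',np.degrees(np.arctan2(Y[1],Y[0])).round(2),'j6',s['joints'][5].round(3))
E
python3 f.py
```

```text
6.65 [0.18 0.25 0.48] [-0.018  0.097  0.029] 0.0513 20.0 [ 0.5335 -0.1579  0.1946] yaw -68.23 j6 0.837
```

>>> carry_out(increments=[{"x":0,"y":0,"z":0,"ax":0,"ay":0,"az":0.01,"gripper":0},{"x":0,"y":0,"z":0,"ax":0,"ay":0,"az":0.02,"gripper":0},{"x":0,"y":0,"z":0,"ax":0,"ay":0,"az":0.03,"gripper":0},{"x":0,"y":0,"z":0,"ax":0,"ay":0,"az":0.04,"gripper":0},{"x":0,"y":0,"z":0,"ax":0,"ay":0,"az":0.05,"gripper":0}])

```text
time_s: 7.07
ee_pos: [0.5335, -0.1579, 0.1946]
tcp_rot: [0.964, 0.265, 0.0, -0.0]
wrist_force: [-0.5, -1.1, -0.6]
grip_width: 0.0515
grasp_force: 20.0
```

>>> carry_out(increments=[{"x":0,"y":0,"z":0,"ax":0,"ay":0,"az":0.01,"gripper":0},{"x":0,"y":0,"z":0,"ax":0,"ay":0,"az":0.02,"gripper":0},{"x":0,"y":0,"z":0,"ax":0,"ay":0,"az":0.03,"gripper":0},{"x":0,"y":0,"z":0,"ax":0,"ay":0,"az":0.04,"gripper":0},{"x":0,"y":0,"z":0,"ax":0,"ay":0,"az":0.05,"gripper":0}])

```text
time_s: 7.48
ee_pos: [0.5335, -0.1579, 0.1946]
tcp_rot: [0.94, 0.34, -0.0, -0.0]
wrist_force: [-0.5, -0.3, -1.3]
grip_width: 0.0512
grasp_force: 20.0
```

```bash
python3 f.py; python3 -c "
from h import *
cv2.imwrite('pics/w3.png',snap('wrist')['color'][:,:,::-1])"
```

```text
7.4833 [-0.5  -0.26 -1.25] [-0.037  0.111  0.01 ] 0.0512 20.0 [ 0.5335 -0.1579  0.1946] yaw -50.23 j6 0.523
```

View pics/w3.png

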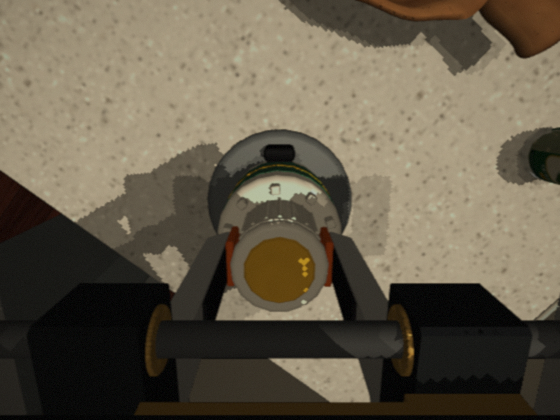

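The cap at (281,268) has turned with the fingers, both tabs pressed. From here I'll turn in small steps and read the torque at each one.

>>> carry_out(increments=[{"x":0,"y":0,"z":0,"ax":0,"ay":0,"az":0.01,"gripper":0},{"x":0,"y":0,"z":0,"ax":0,"ay":0,"az":0.02,"gripper":0},{"x":0,"y":0,"z":0,"ax":0,"ay":0,"az":0.03,"gripper":0},{"x":0,"y":0,"z":0,"ax":0,"ay":0,"az":0.04,"gripper":0},{"x":0,"y":0,"z":0,"ax":0,"ay":0,"az":0.05,"gripper":0}], grip_force=15)

```text
time_s: 7.95
ee_pos: [0.5335, -0.1579, 0.1946]
tcp_rot: [0.911, 0.412, 0.0, -0.0]
wrist_force: [-0.1, -1.0, -0.8]
grip_width: 0.0516
grasp_force: 15.0
```

```bash
python3 f.py
```

```text
7.95 [-0.08 -0.97 -0.84] [-0.043  0.124  0.011] 0.0516 15.0 [ 0.5335 -0.1579  0.1946] yaw -41.28 j6 0.367
```

>>> carry_out(increments=[{"x":0,"y":0,"z":0,"ax":0,"ay":0,"az":0.005,"gripper":0},{"x":0,"y":0,"z":0,"ax":0,"ay":0,"az":0.01,"gripper":0},{"x":0,"y":0,"z":0,"ax":0,"ay":0,"az":0.015,"gripper":0},{"x":0,"y":0,"z":0,"ax":0,"ay":0,"az":0.02,"gripper":0},{"x":0,"y":0,"z":0,"ax":0,"ay":0,"az":0.02,"gripper":0}])

```text
time_s: 8.37
ee_pos: [0.5335, -0.1579, 0.1947]
tcp_rot: [0.898, 0.441, 0.0, 0.0]
wrist_force: [-0.5, 0.8, -0.7]
grip_width: 0.0517
grasp_force: 15.0
```

```bash
python3 f.py
```

```text
8.3667 [-0.52  0.8  -0.73] [-0.071  0.165  0.008] 0.0517 15.0 [ 0.5335 -0.1579  0.1947] yaw -37.67 j6 0.304
```

>>> carry_out(increments=[{"x":0,"y":0,"z":0,"ax":0,"ay":0,"az":0.005,"gripper":0},{"x":0,"y":0,"z":0,"ax":0,"ay":0,"az":0.01,"gripper":0},{"x":0,"y":0,"z":0,"ax":0,"ay":0,"az":0.015,"gripper":0},{"x":0,"y":0,"z":0,"ax":0,"ay":0,"az":0.02,"gripper":0},{"x":0,"y":0,"z":0,"ax":0,"ay":0,"az":0.02,"gripper":0}])

```text
time_s: 8.78
ee_pos: [0.5335, -0.1579, 0.1947]
tcp_rot: [0.883, 0.469, 0.0, 0.0]
wrist_force: [0.5, -0.6, -1.6]
grip_width: 0.0514
grasp_force: 15.0
```

```bash
python3 f.py
```

```text
8.7833 [ 0.47 -0.58 -1.57] [-0.063  0.111  0.021] 0.0514 15.0 [ 0.5335 -0.1579  0.1947] yaw -34.04 j6 0.241
```

>>> carry_out(increments=[{"x":0,"y":0,"z":0,"ax":0,"ay":0,"az":0.005,"gripper":0},{"x":0,"y":0,"z":0,"ax":0,"ay":0,"az":0.01,"gripper":0},{"x":0,"y":0,"z":0,"ax":0,"ay":0,"az":0.015,"gripper":0},{"x":0,"y":0,"z":0,"ax":0,"ay":0,"az":0.02,"gripper":0},{"x":0,"y":0,"z":0,"ax":0,"ay":0,"az":0.02,"gripper":0}])

```text
time_s: 9.2
ee_pos: [0.5337, -0.158, 0.1947]
tcp_rot: [0.868, 0.497, 0.0, 0.0]
wrist_force: [1.7, -1.5, -1.1]
grip_width: 0.0516
grasp_force: 15.0
```

```bash
python3 f.py
```

```text
9.2 [ 1.71 -1.46 -1.1 ] [-0.167 -0.304 -0.045] 0.0516 15.0 [ 0.5337 -0.158   0.1947] yaw -30.44 j6 0.178
```

>>> carry_out(increments=[{"x":0,"y":0,"z":0,"ax":0,"ay":0,"az":0.002,"gripper":0},{"x":0,"y":0,"z":0,"ax":0,"ay":0,"az":0.004,"gripper":0},{"x":0,"y":0,"z":0,"ax":0,"ay":0,"az":0.006,"gripper":0},{"x":0,"y":0,"z":0,"ax":0,"ay":0,"az":0.008,"gripper":0},{"x":0,"y":0,"z":0,"ax":0,"ay":0,"az":0.008,"gripper":0}])

```text
time_s: 9.62
ee_pos: [0.5337, -0.158, 0.1947]
tcp_rot: [0.862, 0.507, 0.0, 0.0]
wrist_force: [4.4, -1.6, -2.8]
grip_width: 0.0517
grasp_force: 15.0
```

```bash
python3 f.py
```

```text
9.6167 [ 4.45 -1.6  -2.84] [-0.448 -0.829 -0.185] 0.0517 15.0 [ 0.5337 -0.158   0.1947] yaw -29.06 j6 0.154
```

>>> carry_out(increments=[{"x":0,"y":0,"z":0,"ax":0,"ay":0,"az":-0.008,"gripper":0},{"x":0,"y":0,"z":0,"ax":0,"ay":0,"az":-0.018,"gripper":0},{"x":0,"y":0,"z":0.01,"ax":0,"ay":0,"az":-0.018,"gripper":0},{"x":0,"y":0,"z":0.02,"ax":0,"ay":0,"az":-0.018,"gripper":0},{"x":0,"y":0,"z":0.025,"ax":0,"ay":0,"az":-0.018,"gripper":0}])

```text
time_s: 10.03
ee_pos: [0.5334, -0.1578, 0.1967]
tcp_rot: [0.876, 0.483, -0.0, -0.0]
wrist_force: [1.1, 0.5, -0.5]
grip_width: 0.0518
grasp_force: 15.0
```

```bash
python3 f.py
```

```text
10.0333 [ 1.13  0.46 -0.53] [-0.144 -0.19  -0.015] 0.0518 15.0 [ 0.5334 -0.1578  0.1967] yaw -32.26 j6 0.21
```

>>> carry_out(increments=[{"x":0,"y":0,"z":0.003,"ax":0,"ay":0,"az":0,"gripper":0},{"x":0,"y":0,"z":0.006,"ax":0,"ay":0,"az":0,"gripper":0},{"x":0,"y":0,"z":0.01,"ax":0,"ay":0,"az":0,"gripper":0},{"x":0,"y":0,"z":0.01,"ax":0,"ay":0,"az":0,"gripper":0},{"x":0,"y":0,"z":0.01,"ax":0,"ay":0,"az":0,"gripper":0}])

```text
time_s: 10.45
ee_pos: [0.5335, -0.1579, 0.1974]
tcp_rot: [0.876, 0.482, -0.0, -0.0]
wrist_force: [0.1, 0.0, -0.1]
grip_width: 0.0516
grasp_force: 15.0
```

```bash
python3 f.py
```

```text
10.45 [ 0.11  0.05 -0.1 ] [-0.057 -0.065 -0.041] 0.0516 15.0 [ 0.5335 -0.1579  0.1974] yaw -32.32 j6 0.21
```

>>> carry_out(increments=[{"x":0,"y":0,"z":0.006,"ax":0,"ay":0,"az":0,"gripper":0},{"x":0,"y":0,"z":0.012,"ax":0,"ay":0,"az":0,"gripper":0},{"x":0,"y":0,"z":0.018,"ax":0,"ay":0,"az":0,"gripper":0},{"x":0,"y":0,"z":0.025,"ax":0,"ay":0,"az":0,"gripper":0},{"x":0,"y":0,"z":0.025,"ax":0,"ay":0,"az":0,"gripper":0}])

```text
time_s: 10.87
ee_pos: [0.5335, -0.1579, 0.1996]
tcp_rot: [0.876, 0.482, 0.0, 0.0]
wrist_force: [1.0, -0.2, -1.5]
grip_width: 0.0516
grasp_force: 15.0
```

```bash
python3 f.py; python3 - <<'E'
from h import *
s=snap('side'); P=pts(s); u,v=map(int,proj(s,(.534,-.158,.13)))
w=P[v-25:v+25,u-25:u+25].reshape(-1,3); w=w[(w[:,2]>.122)&(np.abs(w[:,0]-.534)<.015)&(np.abs(w[:,1]+.158)<.015)]; print('captop z',np.percentile(w[:,2],[10,50,90]))
E
```

```text
10.8667 [ 0.96 -0.23 -1.47] [-0.082  0.054 -0.004] 0.0516 15.0 [ 0.5335 -0.1579  0.1996] yaw -32.32 j6 0.211
captop z [0.13267383 0.13399269 0.13559984]
```

The cap has lifted about 5 mm, past the 2 mm it could move while locked, with no load on the wrist. It is free, so I'll lift it off.

>>> carry_out(increments=[{"x":0,"y":0,"z":0.06,"ax":0,"ay":0,"az":0,"gripper":0},{"x":0,"y":0,"z":0.12,"ax":0,"ay":0,"az":0,"gripper":0},{"x":0,"y":0,"z":0.18,"ax":0,"ay":0,"az":0,"gripper":0},{"x":0,"y":0,"z":0.24,"ax":0,"ay":0,"az":0,"gripper":0},{"x":0,"y":0,"z":0.3,"ax":0,"ay":0,"az":0,"gripper":0}])

```text
time_s: 11.33
ee_pos: [0.5336, -0.1579, 0.2242]
tcp_rot: [0.876, 0.482, 0.0, 0.0]
wrist_force: [0.7, -0.2, -0.9]
grip_width: 0.0517
grasp_force: 15.0
```

>>> carry_out(increments=[{"x":0,"y":0,"z":0.08,"ax":0,"ay":0,"az":0,"gripper":0},{"x":0,"y":0,"z":0.2,"ax":0,"ay":0,"az":0,"gripper":0},{"x":0,"y":0,"z":0.3,"ax":0,"ay":0,"az":0,"gripper":0},{"x":0,"y":0,"z":0.36,"ax":0,"ay":0,"az":0,"gripper":0},{"x":0,"y":0,"z":0.4,"ax":0,"ay":0,"az":0,"gripper":0}])

```text
time_s: 11.75
ee_pos: [0.5337, -0.158, 0.2565]
tcp_rot: [0.876, 0.482, 0.0, 0.0]
wrist_force: [-0.3, -0.3, -0.8]
grip_width: 0.0511
grasp_force: 15.0
```

```bash
python3 f.py; python3 -c "
from h import *
cv2.imwrite('pics/s4.png',cv2.resize(snap('side')['color'][80:280,180:440],None,fx=2,fy=2)[:,:,::-1])"
```

```text
11.75 [-0.26 -0.34 -0.8 ] [-0.041  0.117 -0.015] 0.0511 15.0 [ 0.5337 -0.158   0.2565] yaw -32.32 j6 0.211
```

View pics/s4.png

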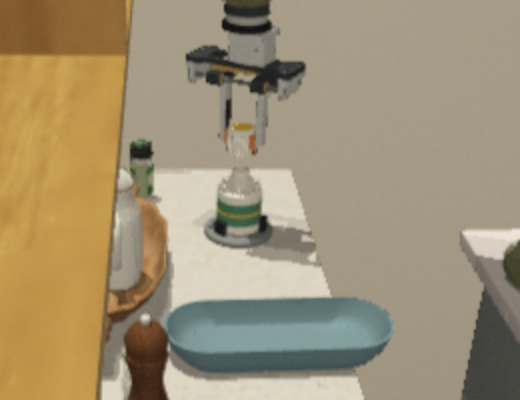

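The side view shows the cap in the fingers at (243,140), upright and clear of the neck at (240,185). The platter is at (280,335). Next I'll carry the cap over to it.

>>> carry_out(increments=[{"x":-0.01,"y":0.1,"z":0,"ax":0,"ay":0,"az":0.005,"gripper":0},{"x":-0.02,"y":0.25,"z":0,"ax":0,"ay":0,"az":0.012,"gripper":0},{"x":-0.035,"y":0.45,"z":0,"ax":0,"ay":0,"az":0.02,"gripper":0},{"x":-0.05,"y":0.65,"z":0,"ax":0,"ay":0,"az":0.028,"gripper":0},{"x":-0.065,"y":0.85,"z":0,"ax":0,"ay":0,"az":0.036,"gripper":0}])

```text
time_s: 12.22
ee_pos: [0.5279, -0.0882, 0.255]
tcp_rot: [0.847, 0.532, -0.0, -0.0]
wrist_force: [-0.9, -0.1, -1.5]
grip_width: 0.0515
grasp_force: 15.0
```

>>> carry_out(increments=[{"x":-0.013,"y":0.17,"z":0,"ax":0,"ay":0,"az":0.007,"gripper":0},{"x":-0.026,"y":0.34,"z":0,"ax":0,"ay":0,"az":0.014,"gripper":0},{"x":-0.039,"y":0.51,"z":0,"ax":0,"ay":0,"az":0.022,"gripper":0},{"x":-0.052,"y":0.68,"z":0,"ax":0,"ay":0,"az":0.029,"gripper":0},{"x":-0.065,"y":0.85,"z":0,"ax":0,"ay":0,"az":0.036,"gripper":0}])

```text
time_s: 12.63
ee_pos: [0.5229, -0.0205, 0.2553]
tcp_rot: [0.815, 0.579, -0.0, -0.0]
wrist_force: [-0.6, 1.0, -0.5]
grip_width: 0.0516
grasp_force: 15.0
```

>>> carry_out(increments=[{"x":-0.013,"y":0.17,"z":0,"ax":0,"ay":0,"az":0.007,"gripper":0},{"x":-0.026,"y":0.34,"z":0,"ax":0,"ay":0,"az":0.014,"gripper":0},{"x":-0.039,"y":0.51,"z":0,"ax":0,"ay":0,"az":0.022,"gripper":0},{"x":-0.052,"y":0.68,"z":0,"ax":0,"ay":0,"az":0.029,"gripper":0},{"x":-0.065,"y":0.85,"z":0,"ax":0,"ay":0,"az":0.036,"gripper":0}])

```text
time_s: 13.05
ee_pos: [0.5176, 0.0475, 0.2553]
tcp_rot: [0.781, 0.624, -0.0, -0.0]
wrist_force: [-0.2, -0.6, -1.1]
grip_width: 0.0517
grasp_force: 15.0
```

>>> carry_out(increments=[{"x":-0.013,"y":0.17,"z":0,"ax":0,"ay":0,"az":0.007,"gripper":0},{"x":-0.026,"y":0.34,"z":0,"ax":0,"ay":0,"az":0.014,"gripper":0},{"x":-0.039,"y":0.51,"z":0,"ax":0,"ay":0,"az":0.022,"gripper":0},{"x":-0.052,"y":0.68,"z":0,"ax":0,"ay":0,"az":0.029,"gripper":0},{"x":-0.065,"y":0.85,"z":0,"ax":0,"ay":0,"az":0.036,"gripper":0}])

```text
time_s: 13.47
ee_pos: [0.5123, 0.1154, 0.2553]
tcp_rot: [0.745, 0.667, -0.0, -0.0]
wrist_force: [-0.2, 0.4, -1.3]
grip_width: 0.0514
grasp_force: 15.0
```

>>> carry_out(increments=[{"x":-0.013,"y":0.2,"z":0,"ax":0,"ay":0,"az":0.007,"gripper":0},{"x":-0.026,"y":0.4,"z":0,"ax":0,"ay":0,"az":0.014,"gripper":0},{"x":-0.039,"y":0.6,"z":0,"ax":0,"ay":0,"az":0.022,"gripper":0},{"x":-0.052,"y":0.75,"z":0,"ax":0,"ay":0,"az":0.029,"gripper":0},{"x":-0.065,"y":0.83,"z":0,"ax":0,"ay":0,"az":0.036,"gripper":0}])

```text
time_s: 13.88
ee_pos: [0.5071, 0.1821, 0.2553]
tcp_rot: [0.705, 0.709, -0.0, -0.0]
wrist_force: [-0.3, 0.3, -2.0]
grip_width: 0.0514
grasp_force: 15.0
```

```bash
python3 f.py; python3 - <<'E'
from h import *
s=snap('wrist'); P=pts(s); h=cv2.cvtColor(s['color'],cv2.COLOR_RGB2HSV)
m=(cv2.inRange(h,(85,60,30),(115,255,255))>0)&(P[:,:,2]<.05); q=P[m]
print('blue',len(q),q.min(0),q.max(0),np.median(q[:,2]))
o=(P[:,:,2]<.2)&(P[:,:,2]>.15)&(np.hypot(P[:,:,0]-.508,P[:,:,1]-.18)<.03); q=P[o]; print('captop',len(q),cv2.minEnclosingCircle(q[:,:2].astype(np.float32)*1000),np.percentile(q[:,2],[5,50,95]))
t=q[q[:,2]>np.percentile(q[:,2],50)-.003]; print('tilt plane',np.linalg.lstsq(np.c_[t[:,:2],np.ones(len(t))],t[:,2],rcond=None)[0])
cv2.imwrite('pics/w5.png',s['color'][:,:,::-1])
a=snap('top');P=pts(a);h=cv2.cvtColor(a['color'],cv2.COLOR_RGB2HSV); m=(cv2.inRange(h,(88,60,30),(115,255,255))>0);m[:,:200]=0;m[:,300:]=0
q=P[m&(P[:,:,2]<.06)&(P[:,:,2]>.036)];print('plat',cv2.minAreaRect(q[:,:2].astype(np.float32)*1000))
E
```

```text
13.8833 [-0.35  0.31 -2.03] [-0.11   0.067 -0.028] 0.0514 15.0 [0.5071 0.1821 0.2553] yaw 0.27 j6 0.272
blue 19224 [0.3535542  0.11740044 0.00335838] [0.66085535 0.24289516 0.04575904] 0.007675889156772964
captop 9988 ((507.91986083984375, 182.54685974121094), 29.206697463989258) [0.1633439  0.18771771 0.18987337]
tilt plane [ 0.01057549 -0.0171837   0.18624458]
plat ((0.0, 0.0), (0.0, 0.0), 0.0)
```

View pics/w5.png

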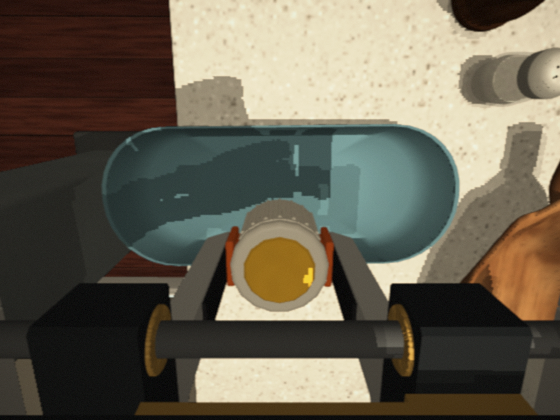

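The wrist view shows the cap upright in the grip at (280,268), over the platter, whose outline runs from (103,125) to (458,265). I'll lower it.

>>> carry_out(increments=[{"x":0,"y":-0.02,"z":-0.15,"ax":0,"ay":0,"az":0,"gripper":0},{"x":0,"y":-0.02,"z":-0.35,"ax":0,"ay":0,"az":0,"gripper":0},{"x":0,"y":-0.02,"z":-0.55,"ax":0,"ay":0,"az":0,"gripper":0},{"x":0,"y":-0.02,"z":-0.75,"ax":0,"ay":0,"az":0,"gripper":0},{"x":0,"y":-0.02,"z":-0.95,"ax":0,"ay":0,"az":0,"gripper":0}])

```text
time_s: 14.4
ee_pos: [0.5076, 0.1782, 0.1787]
tcp_rot: [0.707, 0.707, 0.0, 0.0]
wrist_force: [-0.1, 0.1, -1.7]
grip_width: 0.0514
grasp_force: 15.0
```

>>> carry_out(increments=[{"x":0,"y":0,"z":-0.15,"ax":0,"ay":0,"az":0,"gripper":0},{"x":0,"y":0,"z":-0.3,"ax":0,"ay":0,"az":0,"gripper":0},{"x":0,"y":0,"z":-0.42,"ax":0,"ay":0,"az":0,"gripper":0},{"x":0,"y":0,"z":-0.5,"ax":0,"ay":0,"az":0,"gripper":0},{"x":0,"y":0,"z":-0.56,"ax":0,"ay":0,"az":0,"gripper":0}])

```text
time_s: 14.82
ee_pos: [0.5075, 0.1788, 0.134]
tcp_rot: [0.707, 0.708, -0.0, -0.0]
wrist_force: [0.0, 0.0, -0.5]
grip_width: 0.0512
grasp_force: 15.0
```

>>> carry_out(increments=[{"x":0,"y":0,"z":-0.02,"ax":0,"ay":0,"az":0,"gripper":0},{"x":0,"y":0,"z":-0.04,"ax":0,"ay":0,"az":0,"gripper":0},{"x":0,"y":0,"z":-0.06,"ax":0,"ay":0,"az":0,"gripper":0},{"x":0,"y":0,"z":-0.08,"ax":0,"ay":0,"az":0,"gripper":0},{"x":0,"y":0,"z":-0.1,"ax":0,"ay":0,"az":0,"gripper":0}])

```text
time_s: 15.23
ee_pos: [0.5076, 0.179, 0.1268]
tcp_rot: [0.707, 0.708, 0.0, 0.0]
wrist_force: [0.2, -0.4, -0.9]
grip_width: 0.0517
grasp_force: 15.0
```

```bash
python3 f.py
```

```text
15.2333 [ 0.16 -0.36 -0.94] [-0.065  0.052 -0.014] 0.0517 15.0 [0.5076 0.179  0.1268] yaw 0.08 j6 0.269
```

>>> carry_out(increments=[{"x":0,"y":0,"z":-0.015,"ax":0,"ay":0,"az":0,"gripper":0},{"x":0,"y":0,"z":-0.03,"ax":0,"ay":0,"az":0,"gripper":0},{"x":0,"y":0,"z":-0.045,"ax":0,"ay":0,"az":0,"gripper":0},{"x":0,"y":0,"z":-0.06,"ax":0,"ay":0,"az":0,"gripper":0},{"x":0,"y":0,"z":-0.07,"ax":0,"ay":0,"az":0,"gripper":0}])

```text
time_s: 15.65
ee_pos: [0.5075, 0.1789, 0.1209]
tcp_rot: [0.707, 0.708, -0.0, -0.0]
wrist_force: [-0.4, 0.0, -0.1]
grip_width: 0.0514
grasp_force: 15.0
```

>>> carry_out(increments=[{"x":0,"y":0,"z":-0.005,"ax":0,"ay":0,"az":0,"gripper":0},{"x":0,"y":0,"z":-0.01,"ax":0,"ay":0,"az":0,"gripper":0},{"x":0,"y":0,"z":-0.015,"ax":0,"ay":0,"az":0,"gripper":0},{"x":0,"y":0,"z":-0.02,"ax":0,"ay":0,"az":0,"gripper":0},{"x":0,"y":0,"z":-0.02,"ax":0,"ay":0,"az":0,"gripper":0}])

```text
time_s: 16.07
ee_pos: [0.5075, 0.1789, 0.1194]
tcp_rot: [0.707, 0.708, -0.0, -0.0]
wrist_force: [0.5, 0.6, -0.8]
grip_width: 0.0516
grasp_force: 15.0
```

```bash
python3 f.py
```

```text
16.0667 [ 0.52  0.64 -0.75] [-0.077  0.095  0.008] 0.0516 15.0 [0.5075 0.1789 0.1194] yaw 0.08 j6 0.269
```

>>> carry_out(increments=[{"x":0,"y":0,"z":-0.003,"ax":0,"ay":0,"az":0,"gripper":0},{"x":0,"y":0,"z":-0.006,"ax":0,"ay":0,"az":0,"gripper":0},{"x":0,"y":0,"z":-0.009,"ax":0,"ay":0,"az":0,"gripper":0},{"x":0,"y":0,"z":-0.012,"ax":0,"ay":0,"az":0,"gripper":0},{"x":0,"y":0,"z":-0.012,"ax":0,"ay":0,"az":0,"gripper":0}])

```text
time_s: 16.48
ee_pos: [0.5075, 0.1789, 0.1184]
tcp_rot: [0.707, 0.708, -0.0, -0.0]
wrist_force: [0.4, 0.2, -0.6]
grip_width: 0.0516
grasp_force: 15.0
```

```bash
python3 f.py
```

```text
16.4833 [ 0.42  0.16 -0.6 ] [-0.112  0.052 -0.007] 0.0516 15.0 [0.5075 0.1789 0.1184] yaw 0.08 j6 0.269
```

>>> carry_out(increments=[{"x":0,"y":0,"z":-0.003,"ax":0,"ay":0,"az":0,"gripper":0},{"x":0,"y":0,"z":-0.006,"ax":0,"ay":0,"az":0,"gripper":0},{"x":0,"y":0,"z":-0.009,"ax":0,"ay":0,"az":0,"gripper":0},{"x":0,"y":0,"z":-0.012,"ax":0,"ay":0,"az":0,"gripper":0},{"x":0,"y":0,"z":-0.012,"ax":0,"ay":0,"az":0,"gripper":0}])

```text
time_s: 16.9
ee_pos: [0.5076, 0.179, 0.1179]
tcp_rot: [0.707, 0.708, 0.0, 0.0]
wrist_force: [-2.0, 0.4, 5.8]
grip_width: 0.0513
grasp_force: 15.0
```

```bash
python3 f.py
```

```text
16.9 [-2.03  0.44  5.84] [-0.184  0.592 -0.077] 0.0513 15.0 [0.5076 0.179  0.1179] yaw 0.08 j6 0.269
```

That's touchdown at about 6 N. I'll release gradually, then retreat.

>>> carry_out(increments=[{"x":0,"y":0,"z":0,"ax":0,"ay":0,"az":0,"gripper":0.13},{"x":0,"y":0,"z":0,"ax":0,"ay":0,"az":0,"gripper":0.19},{"x":0,"y":0,"z":0,"ax":0,"ay":0,"az":0,"gripper":0.25},{"x":0,"y":0,"z":0,"ax":0,"ay":0,"az":0,"gripper":0.31},{"x":0,"y":0,"z":0,"ax":0,"ay":0,"az":0,"gripper":0.37}])

```text
time_s: 17.32
ee_pos: [0.5076, 0.179, 0.1176]
tcp_rot: [0.707, 0.708, 0.0, -0.0]
wrist_force: [-0.6, 2.2, 2.5]
grip_width: 0.0637
grasp_force: 3.1
```

>>> carry_out(increments=[{"x":0,"y":0,"z":0,"ax":0,"ay":0,"az":0,"gripper":0.5},{"x":0,"y":0,"z":0,"ax":0,"ay":0,"az":0,"gripper":0.65},{"x":0,"y":0,"z":0,"ax":0,"ay":0,"az":0,"gripper":0.8},{"x":0,"y":0,"z":0,"ax":0,"ay":0,"az":0,"gripper":0.9},{"x":0,"y":0,"z":0,"ax":0,"ay":0,"az":0,"gripper":0.9}])

```text
time_s: 17.73
ee_pos: [0.5075, 0.1788, 0.1174]
tcp_rot: [0.707, 0.708, -0.0, -0.0]
wrist_force: [0.3, 0.1, 0.1]
grip_width: 0.0888
grasp_force: 0.0
```

```bash
python3 f.py
```

```text
17.7333 [0.28 0.06 0.12] [-0.092  0.027 -0.01 ] 0.0888 0.0 [0.5075 0.1788 0.1174] yaw 0.07 j6 0.269
```

>>> carry_out(increments=[{"x":0,"y":0,"z":0.1,"ax":0,"ay":0,"az":0,"gripper":0.9},{"x":0,"y":0,"z":0.3,"ax":0,"ay":0,"az":0,"gripper":0.9},{"x":0,"y":0,"z":0.55,"ax":0,"ay":0,"az":0,"gripper":0.9},{"x":0,"y":0,"z":0.8,"ax":0,"ay":0,"az":0,"gripper":0.9},{"x":0,"y":0,"z":1,"ax":0,"ay":0,"az":0,"gripper":0.9}])

```text
time_s: 18.15
ee_pos: [0.5077, 0.1789, 0.1996]
tcp_rot: [0.707, 0.708, 0.001, 0.0]
wrist_force: [0.4, 0.5, -0.1]
grip_width: 0.0893
grasp_force: 0.0
```

>>> carry_out(increments=[{"x":0,"y":0,"z":0.2,"ax":0,"ay":0,"az":0,"gripper":0.9},{"x":0,"y":0,"z":0.4,"ax":0,"ay":0,"az":0,"gripper":0.9},{"x":0,"y":0,"z":0.6,"ax":0,"ay":0,"az":0,"gripper":0.9},{"x":0,"y":0,"z":0.7,"ax":0,"ay":0,"az":0,"gripper":0.9},{"x":0,"y":0,"z":0.7,"ax":0,"ay":0,"az":0,"gripper":0.9}])

```text
time_s: 18.57
ee_pos: [0.5079, 0.179, 0.2555]
tcp_rot: [0.707, 0.708, 0.001, 0.001]
wrist_force: [0.3, -0.2, -0.1]
grip_width: 0.0891
grasp_force: 0.0
```

```bash
python3 f.py; python3 - <<'E'
from h import *
s=snap('wrist'); P=pts(s)
o=(P[:,:,2]<.065)&(P[:,:,2]>.045)&(np.hypot(P[:,:,0]-.508,P[:,:,1]-.18)<.04); q=P[o]; print('captop',len(q),cv2.minEnclosingCircle(q[:,:2].astype(np.float32)*1000),np.percentile(q[:,2],[5,50,95]), np.linalg.lstsq(np.c_[q[:,:2],np.ones(len(q))],q[:,2],rcond=None)[0])
cv2.imwrite('pics/w6.png',s['color'][:,:,::-1])
E
```

```text
18.5667 [ 0.34 -0.2  -0.14] [-0.044  0.104  0.075] 0.0891 0.0 [0.5079 0.179  0.2555] yaw 0.08 j6 0.269
captop 2269 ((507.0473327636719, 177.97296142578125), 31.693260192871094) [0.04798146 0.0504615  0.05208501] [-0.00062592 -0.03951794  0.05779335]
```

View pics/w6.png

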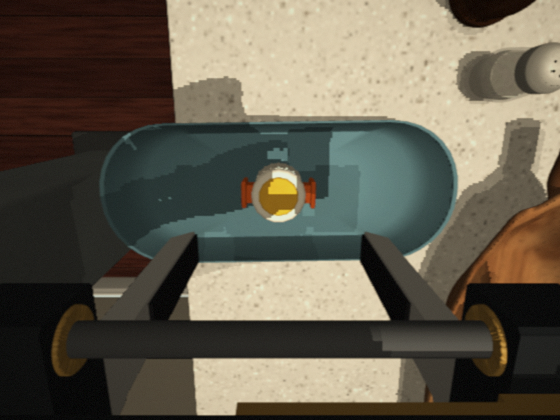

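The cap stands upright at (279,193) in the middle of the platter, with its tabs sprung out at (247,193) and (311,192). Its top is at z = 0.051 m, as expected, and the gripper is clear.

```bash
python3 -c "
from h import *
print(robot.hand_in())"
```

```text
the job is handed in; nothing more can be done
None
```

The job is handed in: the cap came off the tub without force and stands upright on the platter floor near its centre, released with both tabs sprung out. The arm touched none of the other things, and the hand-in call gave no verdict.

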